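Spacer sticks under the next slide bar

ROBOT

A 7-joint arm with a two-finger parallel gripper is mounted at the origin on the work surface. World frame = base frame: x ahead of the robot, y to its left, z up, the work surface at z = 0. Lengths are in m, angles in rad, forces in N, time in s.
With the tool pointing down it reaches from about 0.4 to 0.85 m from the base axis. Payload 4.5 kg.
Tool frame: the origin (TCP) lies midway between the tips of the shut fingers; the grasp point (between the pads) lies 19 mm behind it; y points along the fingers, z is the direction in which the jaws open and shut, and the axes are right-handed (so a half turn about y gives the same grasp; the last joint's range is limited). The gripper opens to 88 mm and grips with 3 to 60 N. Pads are 18 mm wide; open, the fingers measure 123 mm over their backs; the gripper's body (75 mm by 187 mm) begins 45 mm behind the grasp point.
Start: joints at [-1.205, 0.689, -0.195, 1.565, 0.157, 0.902, -0.215], TCP at [0.204, 0.591, 0.239] pointing down, gripper open.
Joint ranges: [-3.01, 3.01], [-0.46, 2.08], [-1.47, 1.51], [0.13, 2.56], [-1, 4.14], [0.04, 2.09], [-2.66, 2.66]. Speed limits (rad/s): [2.57, 2.57, 3.14, 3.14, 3.14, 3.14, 3.14].

INTERFACE

Orientations are given as a unit quaternion [x, y, z, w].
In Python, from plant import r, snapshot, get_calibration, job, boxes_of gives the robot as it stands. The module is installed in compiled form; this text tells all that it offers.
- The arm moves only by the shell command python3 -m handwheel 'ROWS' [OPENING] [FORCE]. ROWS is JSON, a list that holds one entry, the list of rows, each a list of 6 numbers: the shift along the tool's x, y, z as a fraction of full scale, then the turn, a rotation vector about the tool's x, y, z as a fraction of full scale. In form: [[[x, y, z, wx, wy, wz], ...]]. A call has 1 to 12 rows; each row is the pose to reach, as a shift and turn from the pose commanded when the call began, along the tool's axes at that moment, turning the shorter way round; what a row does not reach only later rows make up. Full scale, the value 1, is 100 cm for a shift and 180 degrees for a turn. A row lasts 1/12 s, in which the tool goes at most 41.7 mm and 7.16 degrees, less where a joint would pass 70% of its speed; a pose out of reach is approached as far as the arm can. A call with a number of a shift or a turn outside -1 to 1 is refused whole. A call with a gripper value outside its range is refused whole. OPENING is the opening, from -1 (shut) to 1 (fully open), set as the call begins (- or left out, the last holds). The fingers move at their own pace and stop on an object; FORCE is the grip in N (left out, the last holds). Time passes only in rows, so rows that repeat a pose let the fingers close. It gives the time, the measured TCP pose, the force and the opening at its end, in the units of the state.
- r.get_state(): the state, without advancing time (a new reading comes with each control period).
- snapshot(name): name is "side" or "top" or "wrist"; returns the picture (400x640x3 uint8, red, green, blue); there is no depth.
- get_calibration(name): a dict with "fx", "fy", "cx", "cy" (pixels), "T" (4x4, takes a point from camera to world coordinates). Camera axes: x right, y down, z forward; pixel columns grow to the right and rows downward; lengths in m; the calibration is good to about 2 mm. The wrist camera is an equidistant fisheye: a pixel r from the principal point sees the ray r / f radians off the axis. A picture is of the moment at which its call begins: read the wrist's pose just before it. get_calibration takes no time and is no camera call; for the wrist camera it gives the pose at the moment of the call.
- job.finish_job(): hands the job in, once; it reports no verdict.
Trained networks look in the newest picture that a camera, given by its name, has taken for a name from the list of things; names that differ only in an ending like _2 or _b are one class to them, and where a whole thing is asked for, a point or a joint stands for the part that bears it (a point fixed in the world has none). Each returns a list of dicts, best first, with "confidence" (0 to 1); they miss things now and then, are a little off and sometimes report something else, mostly with a low value. They report only what shows in the picture. A call takes as long as a camera call.
- boxes_of(thing, camera): "bbox" ([left, top, right, bottom] in pixels, round what is visible of it).
The state is a dict: "clock": time; "q": joint angles; "qd": joint speeds; "joint_torque": joint torques, N m; "tool_pos": TCP position; "eef_rot": TCP orientation; "contact_force": force on the tool from outside, world axes, zero at the start; "moment": the same for the moment, N m; "opening": opening from 0.0 (shut) to 1.0 (fully open).
Only numpy, scipy, OpenCV 4.12 (cv2) and the standard library are available. Lean on these libraries where they do the work, as an engineer would, in place of code of your own. Each camera call takes 0.05 s, during which the arm holds its last target. There are 200 camera calls.

TASK

Slide the two wooden spacer sticks off the loading ledge onto the layer of aluminium bars without lifting them off, so that one lies square across the bars near each end of the layer, about 3 cm in from the bars' ends. Then lay the loose slide bar gently on the two sticks, carriage downwards, directly above the middle bar and with its ends level with that bar's ends, so that it rests clear of the layer below. Leave everything else on the bench where it is.

Things in the scene. Friction and masses are not known exactly. Their poses are not given: they have to be found in the camera images.
- layer_mid (a point): Centre of the top face of the lower layer, 46 mm above the bench: three flat aluminium bars, fixed in a plywood stock cradle that is fastened to the bench, each 220 mm long (along y), 40 mm wide (x), at x = -48, 0 and +48 mm with 8 mm gaps. z up. The bars end at y = -110 and +110 mm; the -y end is open (things pushed past it fall off).
- ledge_mid (a point): Centre of the top of the loading ledge, a grey block 150 mm (x) by 170 mm (y) at the +y end of the layer (y = +112 to +282 mm from layer_mid), axes as layer_mid. Its top is 2 mm higher than the bars (48 mm above the bench), so that sticks slide off it onto the bars in the -y direction with one small step down.
- stick_a_mid (a point): Centre of a wooden spacer stick 130 mm long (own x), 26 mm wide (y), 20 mm high (z), about 60 g, which starts on the ledge roughly parallel to x of the layer. The two sticks are alike, one behind the other (80 to 105 mm between their centres along y of the layer); either may be the one nearer the bars.
- stick_b_mid (a point): Centre of the other spacer stick, same size and axes as stick_a.
- bar_mid (a point): Centre of the loose slide bar's flat aluminium bar: 220 mm long (own x), 40 mm wide (y), 12 mm thick (z), about 0.42 kg in all. Under its middle is a dark steel carriage block 60 mm long (x), 36 mm wide (y) and 12 mm deep, on which it stands on the bench to the right of the cradle, so that the bar's underside is 12 mm and its top 24 mm above the bench. On the 20 mm sticks its carriage hangs 8 mm clear of the layer; the carriage fits between the sticks.
- cradle: The fixed cradle with layer and ledge; origin on the bench under layer_mid, same axes. The cradle's plywood base, 18 mm thick, reaches from x = -80 to +80 mm and y = -125 to +285 mm, with an apron out to x = +165 mm for y = -125 to +115 mm.
- bearing_small: Bystander: ball bearing 72 mm in diameter, 20 mm thick, lying on the cradle's plywood apron beyond the bars' far (+x) side. Origin under its centre.
- bearing_large: Bystander: ball bearing 124 mm in diameter, 30 mm thick, on the bench. Origin under its centre.
- carton_flat: Bystander: blue carton 120 x 130 x 45 mm. Origin under its centre.
- carton_tall: Bystander: brown carton 90 x 90 x 75 mm. Origin under its centre.
- grease_tin: Bystander: steel tin 72 mm in diameter, 85 mm high. Origin under its centre.
- wrench: Bystander: wrench 180 mm long lying on the bench. Origin under its middle.
- driver: Bystander: screwdriver 190 mm long lying on the bench. Origin under its middle.

How it is judged:
On the way:
1. both sticks lie across the layer, one near each end ((((y of stick_a_mid in the frame of layer_mid between -0.095 and -0.06 m and x of stick_a_mid in the frame of layer_mid between -0.025 and 0.025 m and z of stick_a_mid in the frame of layer_mid between 0.006 and 0.0125 m and angle between the x axis of stick_a_mid and the x axis of layer_mid, either way round below 0.18 rad) and (y of stick_b_mid in the frame of layer_mid between 0.06 and 0.095 m and x of stick_b_mid in the frame of layer_mid between -0.025 and 0.025 m and z of stick_b_mid in the frame of layer_mid between 0.006 and 0.0125 m and angle between the x axis of stick_b_mid and the x axis of layer_mid, either way round below 0.18 rad)) or ((y of stick_b_mid in the frame of layer_mid between -0.095 and -0.06 m and x of stick_b_mid in the frame of layer_mid between -0.025 and 0.025 m and z of stick_b_mid in the frame of layer_mid between 0.006 and 0.0125 m and angle between the x axis of stick_b_mid and the x axis of layer_mid, either way round below 0.18 rad) and (y of stick_a_mid in the frame of layer_mid between 0.06 and 0.095 m and x of stick_a_mid in the frame of layer_mid between -0.025 and 0.025 m and z of stick_a_mid in the frame of layer_mid between 0.006 and 0.0125 m and angle between the x axis of stick_a_mid and the x axis of layer_mid, either way round below 0.18 rad)))), for 0.2 s.
At the end, for the whole second after the job is handed in: Stick centres 15-50 mm in from the bars' ends, one at each end, within 25 mm of the middle line, square within 0.18 rad. Bar resting on both sticks only, carriage down, level within 0.04 rad, within 18 mm sideways, 20 mm lengthwise and 0.12 rad of the middle bar. All at rest ((((y of stick_a_mid in the frame of layer_mid between -0.095 and -0.06 m and x of stick_a_mid in the frame of layer_mid between -0.025 and 0.025 m and z of stick_a_mid in the frame of layer_mid between 0.006 and 0.0125 m and angle between the x axis of stick_a_mid and the x axis of layer_mid, either way round below 0.18 rad) and (y of stick_b_mid in the frame of layer_mid between 0.06 and 0.095 m and x of stick_b_mid in the frame of layer_mid between -0.025 and 0.025 m and z of stick_b_mid in the frame of layer_mid between 0.006 and 0.0125 m and angle between the x axis of stick_b_mid and the x axis of layer_mid, either way round below 0.18 rad)) or ((y of stick_b_mid in the frame of layer_mid between -0.095 and -0.06 m and x of stick_b_mid in the frame of layer_mid between -0.025 and 0.025 m and z of stick_b_mid in the frame of layer_mid between 0.006 and 0.0125 m and angle between the x axis of stick_b_mid and the x axis of layer_mid, either way round below 0.18 rad) and (y of stick_a_mid in the frame of layer_mid between 0.06 and 0.095 m and x of stick_a_mid in the frame of layer_mid between -0.025 and 0.025 m and z of stick_a_mid in the frame of layer_mid between 0.006 and 0.0125 m and angle between the x axis of stick_a_mid and the x axis of layer_mid, either way round below 0.18 rad))) and x of bar_mid in the frame of layer_mid between -0.018 and 0.018 m and y of bar_mid in the frame of layer_mid between -0.02 and 0.02 m and z of bar_mid in the frame of layer_mid between 0.022 and 0.03 m and angle between the x axis of bar_mid and the y axis of layer_mid, either way round below 0.12 rad and angle between bar_mid's own z axis and vertical below 0.04 rad and contact force between bar and stick_a above 0.3 N and contact force between bar and stick_b above 0.3 N and contact force between bar and cradle below 0.05 N and linear speed of each of bar, stick_a, stick_b below 0.02 m/s); the robot touches nothing.
It fails at once if a stick is lifted more than 15 mm off the ledge or layer (z of any of stick_a_mid, stick_b_mid in the frame of layer_mid above 0.027 m).
It fails at once if the bar is slammed onto the sticks or the cradle (over 40 N) (contact force between bar and stick_a above 40 N or contact force between bar and stick_b above 40 N or contact force between bar and cradle above 40 N).
It fails at once if a bystander is moved more than 20 mm (distance of any of bearing_small, bearing_large, carton_flat, carton_tall, grease_tin, wrench, driver from where it was at the start of the episode above 0.02 m).
It also fails if it takes over 58 s, if anything falls off the work surface, if the arm or the gripper's body presses on something with over 40 N, if the wrist force passes 120 N, or if a joint passes its speed limit or range.

## Working session

There is one attempt and no reset: what is moved stays moved. The work goes in short steps, Python scripts to look and compute and a shell command to move; the robot and the scene stay as the last step left them, time stands still between calls to the robot, and variables do not carry over. Pictures are saved under pics/ and viewed, about 8 in all and at most 12, crops included, and the job is handed in when it is done.

```bash
mkdir -p pics
python3 - <<'E'
from plant import r,snapshot,get_calibration
import cv2,numpy as np
s=r.get_state();print({k:np.round(v,3).tolist() for k,v in s.items()})
for n in("top","side"):
    im=snapshot(n);cv2.imwrite(f"pics/{n}0.png",im[:,:,::-1]);c=get_calibration(n);print(n,c["fx"],c["fy"],c["cx"],c["cy"],np.round(c["T"],3).tolist())
E
```

```text
{'clock': 0.0, 'q': [-1.205, 0.69, -0.195, 1.566, 0.157, 0.903, -0.215], 'qd': [0.0, 0.001, -0.001, -0.001, 0.001, 0.001, -0.001], 'joint_torque': [0.001, -52.757, -1.267, -15.343, -0.053, 0.007, 0.0], 'tool_pos': [0.203, 0.59, 0.238], 'eef_rot': [0.698, -0.117, 0.117, -0.697], 'contact_force': [-0.449, 0.33, -0.806], 'moment': [-0.008, -0.005, -0.061], 'opening': 0.999}
top 450.9880847828078 450.9880847828078 325.41656754236936 209.77061715064573 [[0.008, -0.997, 0.075, 0.442], [-1.0, -0.008, -0.004, -0.006], [0.005, -0.075, -0.997, 1.465], [0.0, 0.0, 0.0, 1.0]]
side 394.30192296893443 394.30192296893443 325.4961804752079 201.3617714054173 [[0.972, -0.166, 0.165, 0.322], [-0.234, -0.729, 0.644, -0.935], [0.013, -0.665, -0.747, 1.13], [0.0, 0.0, 0.0, 1.0]]
```

View pics/top0.png

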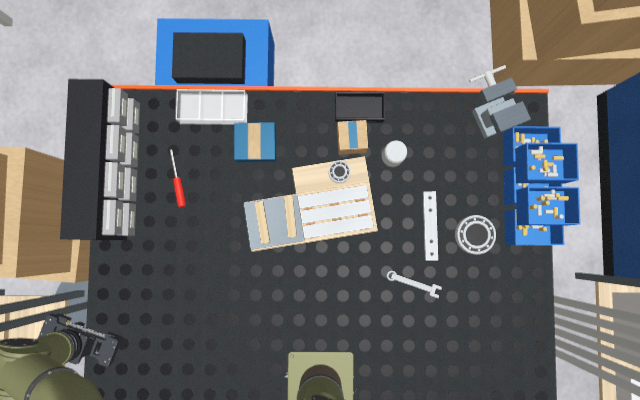

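View pics/side0.png

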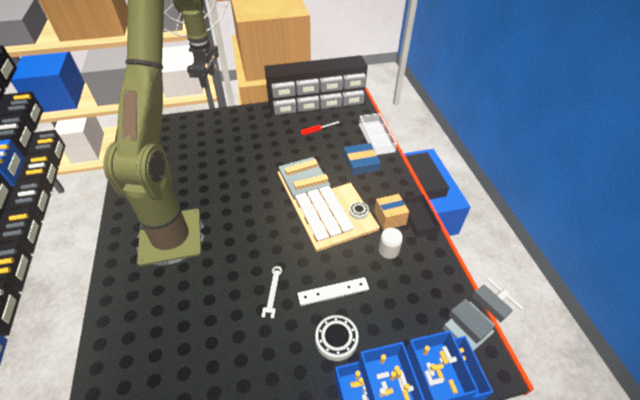

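Run:
```python
import cv2
im=cv2.imread("pics/top0.png")[150:270,238:443]
im=cv2.resize(im,None,fx=3.9,fy=3.9,interpolation=cv2.INTER_CUBIC);cv2.imwrite("pics/crop0.png",im)
```

```text
(no output)
```

View pics/crop0.png

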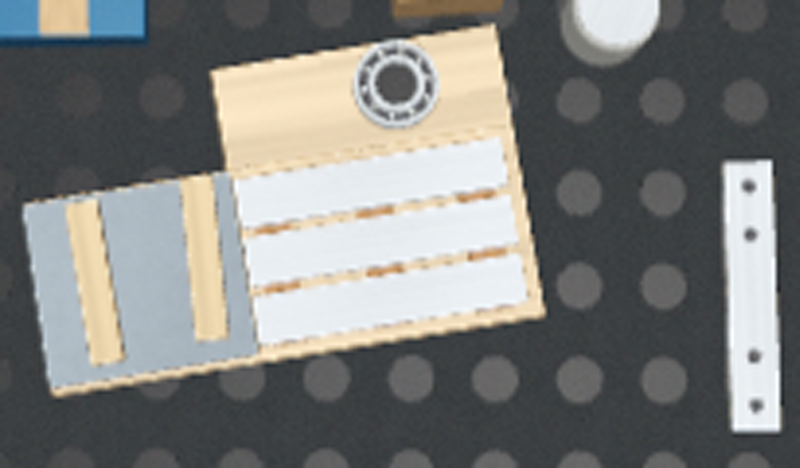

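```bash
cat > h.py <<'E'
import numpy as np,cv2
from scipy.spatial.transform import Rotation as R
from plant import r,snapshot,get_calibration
def px2w(n,uv,z):
    c=get_calibration(n);T=np.array(c["T"]);uv=np.atleast_2d(uv).astype(float)
    d=np.c_[(uv[:,0]-c["cx"])/c["fx"],(uv[:,1]-c["cy"])/c["fy"],np.ones(len(uv))]@T[:3,:3].T
    return T[:3,3]+d*((z-T[2,3])/d[:,2])[:,None]
def w2px(n,P):
    c=get_calibration(n);T=np.array(c["T"]);p=(np.atleast_2d(P)-T[:3,3])@T[:3,:3]
    return p[:,:2]/p[:,2:]*c["fx"]+[c["cx"],c["cy"]]
def rect(n,uv,z):
    p=px2w(n,uv,z)[:,:2];m=p.mean(0);k,(w,h),_=cv2.minAreaRect((p*1000).astype(np.float32))
    u=np.linalg.svd(p-m)[2][0];u=u*np.sign(u[0] or 1)
    return m,np.degrees(np.arctan2(u[1],u[0])),sorted((w,h))
def go(pos,yaw,s=None):
    # tool y down, jaw axis z along world yaw (deg); prints rows numbers; picks nearer half turn
    s=s or r.get_state();R0=R.from_quat(s["eef_rot"]);best=None
    for f in(0,180):
        a=np.radians(yaw+f);z=np.array([np.cos(a),np.sin(a),0]);y=np.array([0,0,-1.]);x=np.cross(y,z)
        v=(R0.inv()*R.from_matrix(np.c_[x,y,z])).as_rotvec()
        if best is None or np.linalg.norm(v)<np.linalg.norm(best):best=v
    sh=R0.inv().apply(np.array(pos)-s["tool_pos"])
    print("shift",np.round(sh,4),"turn",np.round(best/np.pi,4),"rows",np.linalg.norm(sh)/.0417,np.degrees(np.linalg.norm(best))/7.16)
E
python3 - <<'E'
from h import *
f=lambda l:np.array(l)/3.9+[238-.37,150-.37]
for nm,l,z in(("layer",[(234,178),(500,137),(526,302),(260,346)],.046),("ledge",[(22,204),(229,172),(257,356),(52,388)],.048),
 ("A",[(66,203),(98,200),(124,360),(92,366)],.068),("B",[(180,181),(211,178),(228,340),(197,343)],.068),("bar",[(722,160),(772,160),(780,430),(732,432)],.024)):
    m,a,w=rect("top",f(l),z);print(nm,np.round(m,4),round(a,2),np.round(w,1))
s=r.get_state();print(R.from_quat(s["eef_rot"]).as_matrix().round(3))
E
```

```text
layer [ 0.5438 -0.0426] -80.2 [137.6 218.6]
ledge [0.5104 0.1508] -82.95 [150.5 169.2]
A [0.5073 0.1843] 10.25 [ 25.7 131.4]
B [0.5253 0.098 ] 6.8 [ 24.8 130.2]
bar [ 0.5033 -0.3481] 1.37 [ 41.3 223.2]
[[ 0.945 -0.     0.326]
 [-0.326 -0.002  0.945]
 [ 0.    -1.    -0.002]]
```

```bash
python3 -c "
from h import *
go([.516,.1414,.12],9.8)"
```

```text
shift [ 0.4417  0.1186 -0.3225] turn [4.0e-04 3.4e-01 3.0e-04] rows 13.420113921523484 8.546726086561854
```

```bash
python3 -m handwheel '[[[0.4417,0.1186,-0.3225,0,0.34,0],[0.4417,0.1186,-0.3225,0,0.34,0],[0.4417,0.1186,-0.3225,0,0.34,0],[0.4417,0.1186,-0.3225,0,0.34,0],[0.4417,0.1186,-0.3225,0,0.34,0],[0.4417,0.1186,-0.3225,0,0.34,0],[0.4417,0.1186,-0.3225,0,0.34,0],[0.4417,0.1186,-0.3225,0,0.34,0],[0.4417,0.1186,-0.3225,0,0.34,0],[0.4417,0.1186,-0.3225,0,0.34,0],[0.4417,0.1186,-0.3225,0,0.34,0],[0.4417,0.1186,-0.3225,0,0.34,0]]]' 1
python3 -c "
from h import *
go([.516,.1414,.12],9.8)"
```

```text
clock: 1.1
tool_pos: [0.4834, 0.1883, 0.1321]
eef_rot: [0.541, -0.456, 0.455, -0.541]
contact_force: [0.1, -0.4, -0.3]
opening: 1.001
shift [0.0518 0.0121 0.0241] turn [ 0.0002  0.0001 -0.    ] rows 1.3996354909894475 0.004736176989087905
```

```bash
python3 -m handwheel '[[[0.052,0.012,0.024,0,0,0],[0.052,0.012,0.024,0,0,0],[0.052,0.012,0.024,0,0,0],[0.052,0.012,0.024,0,0,0]]]'
python3 - <<'E'
from h import *
go([.516,.1414,.053],9.8)
cv2.imwrite("pics/w1.png",snapshot("wrist")[:,:,::-1])
E
```

```text
clock: 1.43
tool_pos: [0.5154, 0.1418, 0.1203]
eef_rot: [0.541, -0.456, 0.456, -0.54]
contact_force: [-0.9, 0.7, -0.4]
opening: 1.0
shift [0.0005 0.0673 0.0006] turn [ 0.0003 -0.0009  0.    ] rows 1.6130971154501568 0.023092427912868713
```

View pics/w1.png

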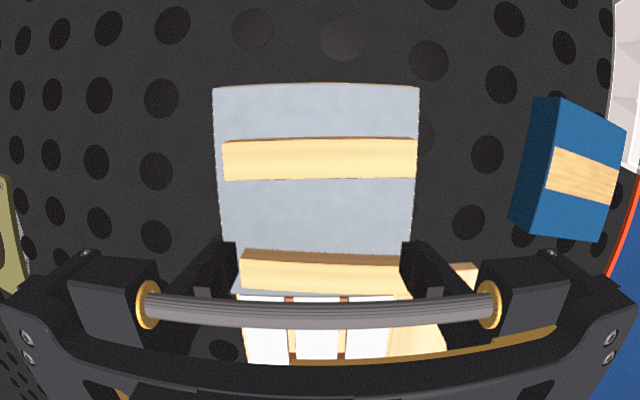

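```bash
python3 -m handwheel '[[[0,0.02,0,0,0,0],[0,0.04,0,0,0,0],[0,0.055,0,0,0,0],[0,0.063,0,0,0,0],[0,0.067,0,0,0,0],[0,0.067,0,0,0,0]]]'
python3 - <<'E'
from h import *
go([.5438+.0039,-.0426+.0007,.053],9.8)
cv2.imwrite("pics/w2.png",snapshot("wrist")[:,:,::-1])
E
```

```text
clock: 1.98
tool_pos: [0.5145, 0.1441, 0.0534]
eef_rot: [0.541, -0.455, 0.455, -0.541]
contact_force: [0.1, 0.3, -0.1]
opening: 1.002
shift [0.1889 0.0003 0.0007] turn [ 0.0003  0.0006 -0.0002] rows 4.530169796930188 0.018435226829220396
```

View pics/w2.png

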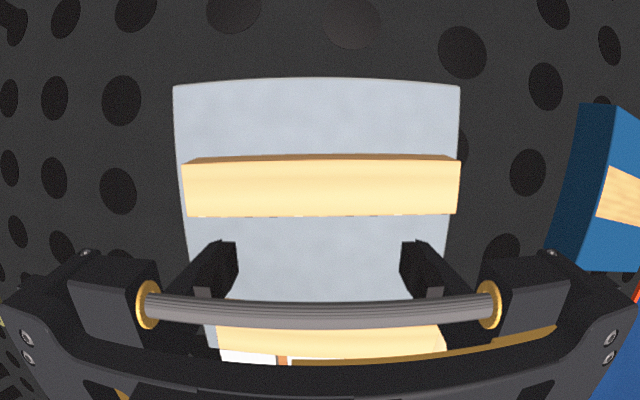

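```bash
python3 -m handwheel '[[[0.008,0,0,0,0,0],[0.018,0,0,0,0,0],[0.028,0,0,0,0,0],[0.038,0,0,0,0,0],[0.049,0,0,0,0,0],[0.06,0,0,0,0,0],[0.071,0,0,0,0,0],[0.082,0,0,0,0,0],[0.093,0,0,0,0,0],[0.104,0,0,0,0,0],[0.113,0,0,0,0,0],[0.12,0,0,0,0,0]]]'
python3 - <<'E'
from h import *
go([.5438+.0039+.0095,-.0426+.0007-.0552,.053],9.8)
E
```

```text
clock: 3.03
tool_pos: [0.5359, 0.023, 0.0537]
eef_rot: [0.541, -0.456, 0.456, -0.541]
contact_force: [-1.3, 0.5, 0.2]
opening: 0.997
shift [0.122  0.0007 0.0007] turn [ 0.     -0.0004  0.0001] rows 2.9257834234113065 0.009615983674391529
```

Push on to about 12 mm short, then look.

```bash
python3 -m handwheel '[[[0.008,0,0,0,0,0],[0.018,0,0,0,0,0],[0.029,0,0,0,0,0],[0.04,0,0,0,0,0],[0.051,0,0,0,0,0],[0.062,0,0,0,0,0],[0.073,0,0,0,0,0],[0.084,0,0,0,0,0],[0.093,0,0,0,0,0],[0.1,0,0,0,0,0],[0.105,0,0,0,0,0],[0.108,0,0,0,0,0]]]'
python3 - <<'E'
from h import *
go([.5438+.0039+.0095,-.0426+.0007-.0552,.053],9.8)
t=snapshot("top");u=[(w2px("top",[[.544,-.0426,.05]])[0]-[70,50]).astype(int)][0]
s=snapshot("side");v=(w2px("side",[[.544,-.0426,.05]])[0]-[70,50]).astype(int);print(u,v)
c=[cv2.resize(i[a[1]:a[1]+100,a[0]:a[0]+140],None,fx=5.6,fy=5.6,interpolation=2)[:,:,::-1] for i,a in((t,u),(s,v))]
cv2.imwrite("pics/c2.png",np.vstack([cv2.resize(k,(420,300)) for k in c]));cv2.imwrite("pics/t2.png",t[:,:,::-1])
E
```

```text
clock: 4.03
tool_pos: [0.5542, -0.0826, 0.0537]
eef_rot: [-0.541, 0.456, -0.456, 0.541]
contact_force: [-0.0, -0.2, -0.5]
opening: 0.997
shift [0.0148 0.0007 0.0005] turn [-0.     -0.0003  0.    ] rows 0.3545821331141194 0.006441224990778931
[265 161] [253 159]
```

View pics/c2.png

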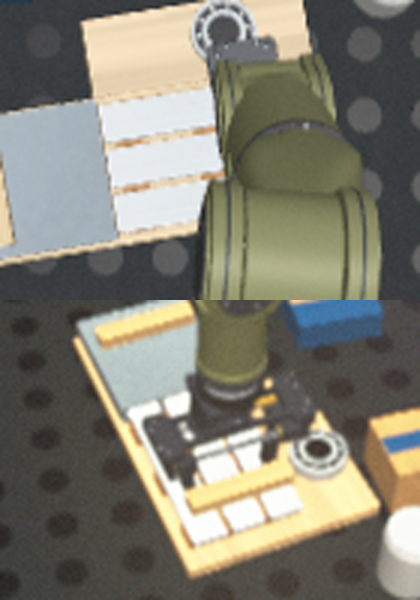

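```bash
python3 -m handwheel '[[[0.003,0,0,0,0,0],[0.006,0,0,0,0,0],[0.009,0,0,0,0,0],[0.011,0,0,0,0,0],[0.012,0,0,0,0,0],[0.012,0,0,0,0,0],[0,0,0,0,0,0],[-0.02,-0.02,0,0,0,0],[-0.06,-0.06,0,0,0,0],[-0.1,-0.07,0,0,0,0],[-0.14,-0.07,0,0,0,0],[-0.18,-0.07,0,0,0,0]]]'
python3 - <<'E'
from h import *
ex=np.array([.9854,.1702,0]);ey=np.array([-.1702,.9854,0]);L=np.array([.5438,-.0426,0])
t=snapshot("top");cv2.imwrite("pics/t3.png",t[:,:,::-1])
go(L+ex*.003+ey*.275+[0,0,.12],9.8)
E
```

```text
clock: 5.13
tool_pos: [0.525, 0.0895, 0.1251]
eef_rot: [-0.54, 0.455, -0.456, 0.542]
contact_force: [1.0, 1.1, 0.1]
opening: 1.004
shift [-0.1282  0.0059  0.0012] turn [-0.0008  0.0048 -0.0032] rows 3.077033101280792 0.14550899890431981
```

```bash
python3 -m handwheel '[[[-0.04,0.005,0.001,0,0,0],[-0.08,0.005,0.001,0,0,0],[-0.11,0.005,0.001,0,0,0],[-0.125,0.005,0.001,0,0,0],[-0.128,0.005,0.001,0,0,0],[-0.128,0.005,0.001,0,0,0],[-0.128,0.005,0.001,0,0,0]]]'
python3 - <<'E'
from h import *
ex=np.array([.9854,.1702,0]);ey=np.array([-.1702,.9854,0]);L=np.array([.5438,-.0426,0])
t=snapshot("top");cv2.imwrite("pics/t4.png",cv2.resize(t[150:270,238:388],None,fx=5,fy=5,interpolation=2)[:,:,::-1])
go(L+ex*.003+ey*.270+[0,0,.053],9.8)
E
```

```text
clock: 5.77
tool_pos: [0.5041, 0.2116, 0.1185]
eef_rot: [0.541, -0.456, 0.456, -0.54]
contact_force: [-0.1, -0.3, 0.4]
opening: 1.003
shift [-0.0136  0.0655 -0.0013] turn [ 0.0002 -0.0008  0.0005] rows 1.6042248495184404 0.025151781128916986
```

View pics/t4.png

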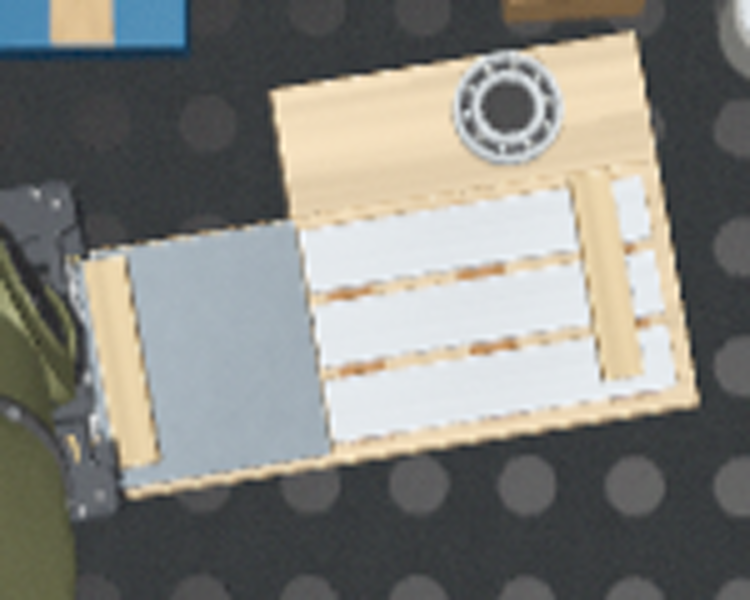

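```bash
cat >> h.py <<'E'
ex=np.array([.9854,.1702,0]);ey=np.array([-.1702,.9854,0]);L=np.array([.5438,-.0426,0])
def lay(p): d=np.array(p)[:2]-L[:2];return np.round([d@ex[:2],d@ey[:2]],4)
E
python3 - <<'E'
from h import *
m,a,w=rect("top",np.array([(570,175),(606,170),(643,374),(604,380)])/5+[237.6,149.6],.066);print(lay(m),a-9.8,w)
E
python3 -m handwheel '[[[-0.013,0.01,-0.001,0,0,0],[-0.013,0.035,-0.001,0,0,0],[-0.013,0.055,-0.001,0,0,0],[-0.013,0.062,-0.001,0,0,0],[-0.013,0.065,-0.001,0,0,0],[-0.013,0.065,-0.001,0,0,0]]]'
python3 - <<'E'
from h import *
print(lay(r.get_state()["tool_pos"]))
go(L+ex*.003+ey*.102+[0,0,.053],9.8)
E
```

```text
[ 0.0077 -0.0754] 0.2120244888394449 [24.5294132232666, 129.92572021484375]
clock: 6.32
tool_pos: [0.5012, 0.2243, 0.0534]
eef_rot: [0.541, -0.456, 0.456, -0.54]
contact_force: [0.5, 0.1, -0.1]
opening: 1.001
[0.0035 0.2703]
shift [ 1.683e-01  5.000e-04 -1.000e-04] turn [ 0.0002 -0.0007  0.0003] rows 4.03566749935399 0.019551442115995504
```

```bash
python3 -m handwheel '[[[0.005,0,0,0,0,0],[0.013,0,0,0,0,0],[0.022,0,0,0,0,0],[0.032,0,0,0,0,0],[0.042,0,0,0,0,0],[0.052,0,0,0,0,0],[0.062,0,0,0,0,0],[0.072,0,0,0,0,0],[0.082,0,0,0,0,0],[0.09,0,0,0,0,0],[0.096,0,0,0,0,0],[0.1,0,0,0,0,0]]]'
python3 -c "
from h import *
go(L+ex*.003+ey*.1+[0,0,.053],9.8)"
```

```text
clock: 7.32
tool_pos: [0.5182, 0.1262, 0.0535]
eef_rot: [0.541, -0.456, 0.456, -0.541]
contact_force: [-0.6, 0.5, 0.7]
opening: 1.0
shift [ 0.0707  0.0006 -0.0004] turn [ 0.     -0.0003  0.0001] rows 1.6945311872810072 0.008806770675578758
```

```bash
python3 -m handwheel '[[[0.007,0,0,0,0,0],[0.016,0,0,0,0,0],[0.026,0,0,0,0,0],[0.036,0,0,0,0,0],[0.045,0,0,0,0,0],[0.054,0,0,0,0,0],[0.061,0,0,0,0,0],[0.066,0,0,0,0,0],[0.069,0,0,0,0,0],[0.07,0,0,0,0,0],[0.07,0,0,0,0,0],[0.06,0,0,0,0,0]]]'
python3 -m handwheel '[[[-0.02,-0.01,0,0,0,0],[-0.05,-0.05,0,0,0,0],[-0.08,-0.08,0,0,0,0],[-0.12,-0.08,0,0,0,0],[-0.16,-0.08,0,0,0,0],[-0.16,-0.08,0,0,0,0]]]'
python3 - <<'E'
from h import *
t=snapshot("top");cv2.imwrite("pics/t5.png",cv2.resize(t[150:270,238:388],None,fx=5,fy=5,interpolation=2)[:,:,::-1])
cv2.imwrite("pics/t5full.png",t[:,:,::-1])
E
```

```text
clock: 8.32
tool_pos: [0.5285, 0.0663, 0.0536]
eef_rot: [0.54, -0.456, 0.457, -0.54]
contact_force: [0.5, 1.0, 0.5]
opening: 1.0
clock: 8.82
tool_pos: [0.4982, 0.2389, 0.1348]
eef_rot: [-0.541, 0.454, -0.45, 0.547]
contact_force: [0.5, 2.0, 0.6]
opening: 0.994
```

View pics/t5.png

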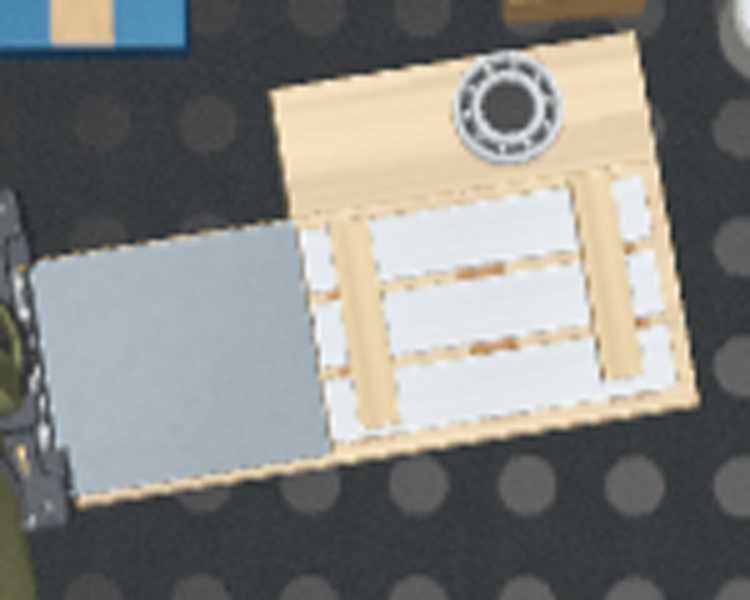

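Run:
```python
from h import *
m,a,w=rect("top",np.array([(331,222),(367,220),(398,424),(360,428)])/5+[237.6,149.6],.066);print(lay(m),a-9.8,w)
s=r.get_state();print(np.round(s["q"],2));go([.5033,-.3481,.16],91.4)
```

```text
[0.0021 0.0781] -0.765158837686803 [23.6470947265625, 130.49729919433594]
[-0.51  0.74 -0.02  1.89  0.02  0.5  -0.36]
shift [ 0.5739 -0.0295 -0.1013] turn [-0.0017 -0.4496 -0.0013] rows 13.992636299170389 11.303008425775388
```

```bash
python3 -m handwheel '[[[0.574,-0.03,-0.101,0,-0.45,0],[0.574,-0.03,-0.101,0,-0.45,0],[0.574,-0.03,-0.101,0,-0.45,0],[0.574,-0.03,-0.101,0,-0.45,0],[0.574,-0.03,-0.101,0,-0.45,0],[0.574,-0.03,-0.101,0,-0.45,0],[0.574,-0.03,-0.101,0,-0.45,0],[0.574,-0.03,-0.101,0,-0.45,0],[0.574,-0.03,-0.101,0,-0.45,0],[0.574,-0.03,-0.101,0,-0.45,0],[0.574,-0.03,-0.101,0,-0.45,0],[0.574,-0.03,-0.101,0,-0.45,0]]]'
python3 -c "
from h import *
go([.5033,-.3481,.12],91.4)"
```

```text
clock: 9.87
tool_pos: [0.4979, -0.2761, 0.1589]
eef_rot: [-0.707, -0.006, 0.007, 0.707]
contact_force: [1.3, 0.5, -0.7]
opening: 1.001
shift [ 0.0041  0.0388 -0.0721] turn [-0.0002 -0.0019 -0.0004] rows 1.9666109462838313 0.049373592929285066
```

```bash
python3 -m handwheel '[[[0.004,0.039,-0.072,0,-0.002,0],[0.004,0.039,-0.072,0,-0.002,0],[0.004,0.039,-0.072,0,-0.002,0],[0.004,0.039,-0.072,0,-0.002,0],[0.004,0.039,-0.072,0,-0.002,0],[0.004,0.039,-0.072,0,-0.002,0]]]'
python3 - <<'E'
from h import *
go([.5033,-.3481,.004],91.4)
cv2.imwrite("pics/w6.png",snapshot("wrist")[:,:,::-1])
c=get_calibration("wrist");T=np.array(c["T"])
def fe(P):
    p=(np.array(P)-T[:3,3])@T[:3,:3];th=np.arctan2(np.hypot(*p[:2]),p[2]);return np.round(p[:2]/np.hypot(*p[:2])*th*c["fx"]+[c["cx"],c["cy"]])
a=np.radians(1.4);bx=np.array([np.cos(a),np.sin(a)]);by=np.array([-bx[1],bx[0]])
for i,j in((1,1),(1,-1),(-1,-1),(-1,1)):print(i,j,fe([*(np.array([.5033,-.3481])+bx*.11*i+by*.02*j),.024]))
E
```

```text
clock: 10.37
tool_pos: [0.505, -0.3433, 0.1208]
eef_rot: [-0.707, -0.008, 0.008, 0.707]
contact_force: [-0.1, 0.2, -0.4]
opening: 1.002
shift [-0.0019  0.1168 -0.0048] turn [-0.0004 -0.0005  0.0002] rows 2.8038649597927523 0.015871138159159404
1 1 [335. 309.]
1 -1 [293. 309.]
-1 -1 [286.  62.]
-1 1 [338.  62.]
```

View pics/w6.png

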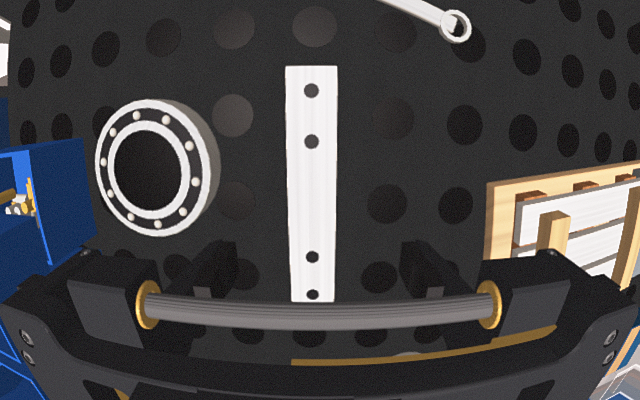

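```bash
python3 -m handwheel '[[[0,0.03,-0.003,0,0,0],[-0.001,0.065,-0.005,0,0,0],[-0.001,0.09,-0.005,0,0,0],[-0.001,0.105,-0.005,0,0,0],[-0.001,0.113,-0.005,0,0,0],[-0.001,0.116,-0.005,0,0,0],[-0.001,0.116,-0.005,0,0,0]]]'
python3 -m handwheel '[[[0,0,0,0,0,0],[0,0,0,0,0,0],[0,0,0,0,0,0],[0,0,0,0,0,0],[0,0,0,0,0,0],[0,0,0,0,0,0],[0,0,0,0,0,0],[0,0,0,0,0,0],[0,0,0,0,0,0],[0,0,0,0,0,0],[0,0,0,0,0,0],[0,0,0,0,0,0]]]' -1 45
```

```text
clock: 11.0
tool_pos: [0.5042, -0.35, 0.0048]
eef_rot: [-0.707, -0.008, 0.007, 0.707]
contact_force: [0.8, -1.1, -0.7]
opening: 0.997
clock: 12.0
tool_pos: [0.5035, -0.3501, 0.0043]
eef_rot: [-0.707, -0.007, 0.007, 0.707]
contact_force: [0.3, 1.7, 1.7]
opening: 0.446
```

```bash
python3 -m handwheel '[[[0,-0.004,0,0,0,0],[0,-0.012,0,0,0,0],[0,-0.025,0,0,0,0],[0,-0.045,0,0,0,0],[0,-0.07,0,0,0,0],[0,-0.095,0,0,0,0],[0,-0.12,0,0,0,0],[0,-0.14,0,0,0,0],[0,-0.15,0,0,0,0],[0,-0.155,0,0,0,0],[0,-0.155,0,0,0,0],[0,-0.155,0,0,0,0]]]'
python3 - <<'E'
from h import *
cv2.imwrite("pics/w7.png",snapshot("wrist")[:,:,::-1])
print(r.get_state()["opening"]);go(L+[0,0,.16],9.8)
E
```

```text
clock: 13.0
tool_pos: [0.5027, -0.3504, 0.1585]
eef_rot: [-0.707, -0.007, 0.008, 0.707]
contact_force: [-0.2, -0.7, -3.4]
opening: 0.446
0.45218872713374075
shift [ 0.0475 -0.0018  0.3068] turn [ 2.00e-04  4.52e-01 -8.00e-04] rows 7.445630631491461 11.362246400442197
```

View pics/w7.png

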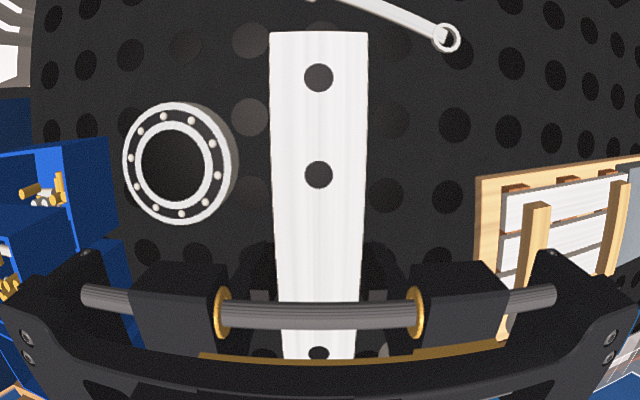

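```bash
python3 - <<'E'
from h import *
s=r.get_state();c=get_calibration("wrist");T=np.array(c["T"])
for uv in((269,32),(368,32),(270,260),(363,245)):
    d=np.array(uv)-[c["cx"],c["cy"]];n=np.hypot(*d);t=n/c["fx"];v=T[:3,:3]@np.r_[d/n*np.sin(t),np.cos(t)]
    P=T[:3,3]+v*(s["tool_pos"][2]+.0197-T[2,3])/v[2];print(np.round(P-s["tool_pos"],4))
E
python3 -m handwheel '[[[0.005,0,0.03,0,0.03,0],[0.012,0,0.07,0,0.07,0],[0.02,0,0.12,0,0.11,0],[0.028,0,0.17,0,0.15,0],[0.034,0,0.21,0,0.19,0],[0.038,0,0.24,0,0.23,0],[0.041,0,0.265,0,0.27,0],[0.043,0,0.28,0,0.31,0],[0.045,0,0.295,0,0.35,0],[0.047,0,0.303,0,0.39,0],[0.048,0,0.307,0,0.425,0],[0.048,0,0.307,0,0.452,0]]]'
python3 -c "
from h import *
go(L+[0,0,.1],9.8)"
```

```text
[-0.1069 -0.0222  0.0197]
[-0.1077  0.0175  0.0197]
[-0.0076 -0.0227  0.0197]
[-0.0161  0.0195  0.0197]
clock: 14.05
tool_pos: [0.5449, -0.0403, 0.1581]
eef_rot: [0.54, -0.457, 0.455, -0.54]
contact_force: [-0.4, -0.9, -4.5]
opening: 0.447
shift [ 0.0022  0.0581 -0.0014] turn [ 0.0005 -0.0007 -0.0005] rows 1.3946505555956856 0.025701721169278227
```

```bash
python3 -m handwheel '[[[0,0.012,-0.001,0,0,0],[0,0.03,-0.001,0,0,0],[0,0.048,-0.001,0,0,0],[0,0.06,-0.001,0,0,0],[0,0.07,-0.001,0,0,0],[0,0.076,-0.001,0,0,0],[0,0.08,-0.001,0,0,0],[0,0.082,-0.001,0,0,0],[0,0.082,-0.001,0,0,0]]]'
python3 - <<'E'
from h import *
s=r.get_state();print(lay(s["tool_pos"]));go(L+ey*.0027+[0,0,.0583],9.8)
v=(w2px("side",[[.544,-.0426,.06]])[0]-[70,50]).astype(int);i=snapshot("side")
cv2.imwrite("pics/s8.png",cv2.resize(i[v[1]:v[1]+100,v[0]:v[0]+140],None,fx=5.5,fy=5.5,interpolation=2)[:,:,::-1])
E
```

```text
clock: 14.8
tool_pos: [0.5444, -0.0427, 0.0771]
eef_rot: [-0.541, 0.456, -0.455, 0.541]
contact_force: [0.3, -0.5, -3.3]
opening: 0.447
[ 0.0005 -0.0002]
shift [-0.0029  0.0188 -0.0005] turn [ 0. -0. -0.] rows 0.4571655145362905 0.0013405635405588565
```

View pics/s8.png

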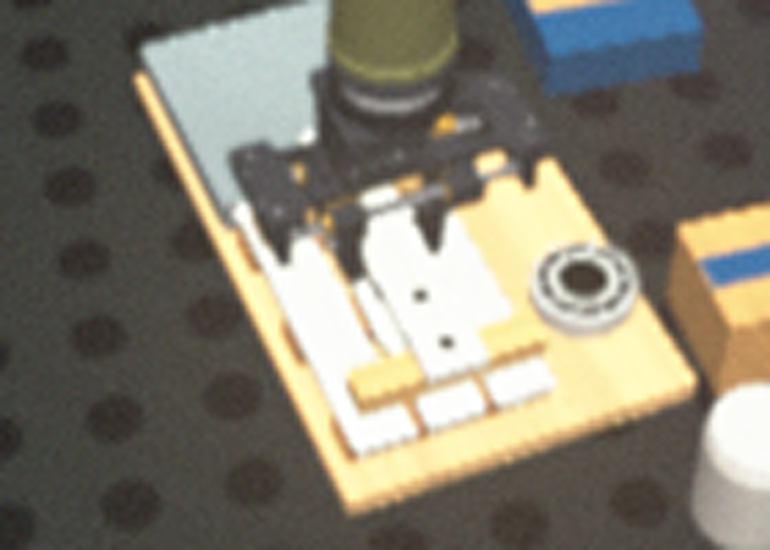

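```bash
python3 -m handwheel '[[[-0.001,0.004,0,0,0,0],[-0.002,0.008,0,0,0,0],[-0.003,0.011,0,0,0,0],[-0.003,0.013,0,0,0,0],[-0.003,0.0145,0,0,0,0],[-0.003,0.0155,0,0,0,0],[-0.003,0.0165,0,0,0,0],[-0.003,0.0172,0,0,0,0],[-0.003,0.0178,0,0,0,0],[-0.003,0.0182,0,0,0,0],[-0.003,0.0182,0,0,0,0],[-0.003,0.0182,0,0,0,0]]]'
```

```text
clock: 15.85
tool_pos: [0.5438, -0.0398, 0.0591]
eef_rot: [-0.541, 0.455, -0.456, 0.541]
contact_force: [0.0, 0.8, -3.8]
opening: 0.447
```

```bash
python3 -m handwheel '[[[0,0.0003,0,0,0,0],[0,0.0006,0,0,0,0],[0,0.0009,0,0,0,0],[0,0.0009,0,0,0,0],[0,0.0009,0,0,0,0]]]'
```

```text
clock: 16.27
tool_pos: [0.5439, -0.0398, 0.0583]
eef_rot: [-0.541, 0.455, -0.456, 0.541]
contact_force: [0.7, 0.0, -1.2]
opening: 0.446
```

```bash
python3 -m handwheel '[[[0,0.0002,0,0,0,0],[0,0.0004,0,0,0,0],[0,0.0004,0,0,0,0],[0,0.0004,0,0,0,0]]]'
```

```text
clock: 16.6
tool_pos: [0.5438, -0.0398, 0.0582]
eef_rot: [-0.541, 0.455, -0.456, 0.541]
contact_force: [-2.5, 0.5, 5.9]
opening: 0.447
```

```bash
python3 -m handwheel '[[[0,-0.0002,0,0,0,0],[0,-0.0002,0,0,0,0],[0,-0.0002,0,0,0,0]]]'
python3 -m handwheel '[[[0,0,0,0,0,0],[0,0,0,0,0,0],[0,0,0,0,0,0],[0,0,0,0,0,0],[0,0,0,0,0,0],[0,0,0,0,0,0],[0,0,0,0,0,0],[0,0,0,0,0,0],[0,0,0,0,0,0],[0,0,0,0,0,0]]]' 1
python3 -m handwheel '[[[0,-0.01,0,0,0,0],[0,-0.03,0,0,0,0],[0,-0.06,0,0,0,0],[0,-0.1,0,0,0,0],[-0.03,-0.14,0,0,0,0],[-0.07,-0.16,0,0,0,0],[-0.11,-0.16,0,0,0,0],[-0.15,-0.16,0,0,0,0],[-0.19,-0.16,0,0,0,0],[-0.23,-0.16,0,0,0,0],[-0.25,-0.16,0,0,0,0],[-0.25,-0.16,0,0,0,0]]]'
python3 - <<'E'
from h import *
t=snapshot("top");s=snapshot("side")
v=(w2px("side",[[.544,-.0426,.06]])[0]-[60,45]).astype(int);v0=[258,150]
a=cv2.resize(t[160:260,270:405],None,fx=4,fy=4,interpolation=2);b=cv2.resize(s[v[1]:v[1]+100,v[0]:v[0]+135],None,fx=2,fy=2,interpolation=2)
c=np.zeros((600,540,3),np.uint8);c[:400]=a;c[400:,:270]=b;cv2.imwrite("pics/e9.png",c[:,:,::-1])
E
```

```text
clock: 16.85
tool_pos: [0.5438, -0.0398, 0.0582]
eef_rot: [-0.541, 0.455, -0.456, 0.541]
contact_force: [-2.2, 0.0, 5.4]
opening: 0.45
clock: 17.68
tool_pos: [0.5438, -0.0398, 0.058]
eef_rot: [-0.541, 0.456, -0.455, 0.541]
contact_force: [0.2, -0.1, -0.5]
opening: 1.001
clock: 18.68
tool_pos: [0.4992, 0.2145, 0.2189]
eef_rot: [-0.542, 0.454, -0.451, 0.545]
contact_force: [0.8, 0.1, -0.1]
opening: 1.002
```

View pics/e9.png

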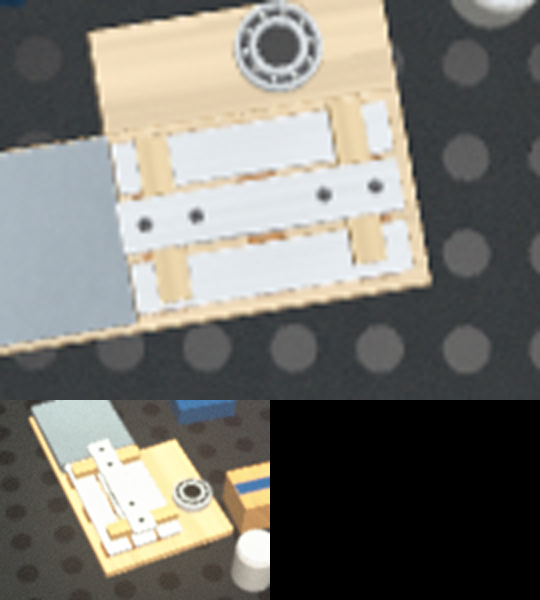

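Run:
```python
from h import *
from plant import job
for n,l,z in(("bar",[(119,204),(398,157),(408,203),(126,252)],.078),("A",[(137,140),(166,135),(190,298),(160,303)],.066),("B",[(329,100),(359,95),(385,258),(356,265)],.066)):
    m,a,w=rect("top",np.array(l)/4+[269.6,159.6],z);print(n,lay(m),round(a-9.8,2),np.round(w,1))
t0=cv2.imread("pics/top0.png");t=snapshot("top")[:,:,::-1];d=cv2.absdiff(t,t0).max(2)
# bystander regions changed?
for n,(x,y) in dict(large=(477,235),wrench=(415,284),tin=(395,152),tall=(352,136),flat=(254,141),driver=(178,180),small=(339,172)).items():print(n,(d[y-12:y+12,x-12:x+12]>60).sum())
job.finish_job()
```

```text
bar [-0.0001  0.0002] -89.6 [ 37.4 220.6]
A [0.0019 0.0781] -1.06 [ 23.5 128.7]
B [ 0.0079 -0.0759] -0.59 [ 23.8 130.7]
large 0
wrench 0
tin 0
tall 0
flat 0
driver 0
small 0
the job is handed in; nothing more can be done
```

I pushed both sticks off the ledge onto the bars with the open fingers, then picked up the slide bar, turned it and set it down on them. I then moved the arm clear and handed the job in at about 19 s of the 58 s allowed. No verdict is reported.

Last checks in the top camera picture, in the layer frame:

| Item | x (mm) | y (mm) | Angle |
|---|---|---|---|
| Stick A (the one left near the ledge) | +2 | +78 | about 1° off square |
| Stick B (the one at the open end) | +8 | -76 | about 0.6° off square |
| Slide bar | 0 | 0 | about 0.4° off the bars' direction |

- **Bar height:** I did not measure height or level after the release. The tool height when the bar touched down matches it resting on the two sticks, and the side picture shows it lying flat. The wrist force at set-down changed by only about 10 N.
- **Bystanders:** the spots compared with the first picture showed no change for any of the seven.
- **Failed checks:** none failed or disagreed. The grasp was about 3 mm off the bar's centre lengthwise, and I corrected for that when placing it.

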